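Click the attenuator in and hold the sensor wand in the beam through the slot

ROBOT

A 6-joint arm with a two-finger parallel gripper is mounted at the origin on the work surface. World frame = base frame: x ahead of the robot, y to its left, z up, the work surface at z = 0. Lengths are in mm, angles in rad, forces in N, time in s.
With the tool pointing down it reaches from about 275 to 825 mm from the base axis. Payload 5.2 kg.
Tool frame: the origin (TCP) lies midway between the tips of the shut fingers; the grasp point (between the pads) lies 19 mm behind it; z points along the fingers, y is the line along which they close (so a half turn about z gives the same grasp; the last joint's range is limited). The gripper opens to 93 mm and grips with 3 to 60 N. Pads are 15 mm wide; open, the fingers measure 128 mm over their backs; the gripper's body (75 mm by 188 mm) begins 65 mm behind the grasp point.
Start: joints at [0.936, 0.259, 1.535, -0, 1.348, -0.203], TCP at [230.158, 499.532, 218.653] pointing down, gripper open.
Joint ranges: [-3.14, 3.14], [-0.91, 2.08], [0.19, 2.58], [-1.22, 4.36], [0.22, 2.71], [-3.12, 3.12]. Speed limits (rad/s): [2.57, 2.57, 3.14, 3.14, 3.14, 3.14].

INTERFACE

Orientations are given as a unit quaternion [x, y, z, w].
In Python, from bench import readout, imaging, r gives the robot as it stands.
- The arm moves only by the tool carry_out, never from a script. Its argument "series" is a list of rows, each a list of 7 numbers: the shift along the tool's x, y, z in mm, then the turn, a rotation vector about the tool's x, y, z in rad, then the finger opening in mm, from 0 to 93. In form: [[dx, dy, dz, ax, ay, az, gripper], ...]. A call has 1 to 20 rows; each row shifts and turns the commanded pose from where the row before left it, along the tool's axes as they then stand; what a row does not reach is not made up. A row lasts 1/8 s, in which the tool goes at most 62.5 mm and 10.7 degrees, less where a joint would pass 70% of its speed; a pose out of reach is approached as far as the arm can. A call with a gripper value outside its range is refused whole. The fingers move at their own pace and stop on an object; "newtons" is the grip in N (left out, the last holds). Time passes only in rows, so rows that do not move let the fingers close. It gives the time, the measured TCP pose, the force, the opening and the grip force at its end, in the units of the state.
- readout.get_state(): the state, without advancing time (a new reading comes with each control period).
- imaging.read_camera(name): name is "scene" or "top" or "wrist"; returns the picture (400x640x3 uint8, blue, green, red); there is no depth.
- imaging.camera_model(name): a dict with "fovy" (degrees; the focal length in pixels is half the picture's height over the tangent of half this angle, whatever the lens; pixels are square), "cx", "cy" (the principal point, pixels), "rvec" (rotation vector, rad) and "tvec" (3), from world to camera coordinates, as OpenCV has them. Camera axes: x right, y down, z forward; pixel columns grow to the right and rows downward; lengths in mm; the calibration is good to about 2 mm. The wrist camera is an equidistant fisheye: a pixel r from the principal point sees the ray r / f radians off the axis. A picture is of the moment at which its call begins: read the wrist's pose just before it. camera_model takes no time and is no camera call; for the wrist camera it gives the pose at the moment of the call.
- r.close_job(): hands the job in; it is judged then, once.
The state is a dict: "time": time; "joints": joint angles; "joint_velocities": joint speeds; "joint_torque": joint torques, N m; "tcp_pos": TCP position; "tcp_rot": TCP orientation; "contact_force": force on the tool from outside, world axes, zero at the start; "wrist_torque": the same for the moment, N m; "opening": finger opening in mm; "finger_force": force on a finger pad.
Only numpy, scipy, OpenCV 4.12 (cv2) and the standard library are available. Lean on these libraries where they do the work, as an engineer would, in place of code of your own. Each camera call takes 0.05 s, during which the arm holds its last target. There are 200 camera calls.

TASK

Measure the laser's power behind the attenuator: first turn the selector knob clockwise past its detent until it clicks into its other stop, so that the sensor is not burnt. Then take the sensor wand from its holster and pass its blade down through the slot in the guard-box cover, window facing the laser, without forcing it. Finish while holding it there by the handle, still and upright, window centred on the beam, handle off the cover and blade not pressed hard against the slot; leave the other things alone.

Things in the scene. Friction and masses are not known exactly. Their poses are not given: they have to be found in the camera images.
- bench: Fixed laser line. Origin on the table, z up, +y towards the laser; the beam runs along -y at x 0, 65 mm high. In y (mm): white laser head 220..620 (150 wide, 130 high), black tube, grey attenuator housing 32..142 (110 wide, 100 high; knob on top at y 95), black hollow guard box -110..30 (120 wide, cover top 110 high, inner floor 12, amber side windows; slot in cover at y -40), beam dump to -170.
- slot (a point): Centre of the slot in the guard-box cover, at the top of its straight walls, 118 mm above the table; axes as the bench. Slot 26 mm long (x) by 8 mm wide (y), straight from 104 to 118 mm high, bare aluminium rim; above it a 45 degree funnel opens to 36 x 18 mm at 123 mm high. The wand's blade has 2 mm clearance in all (1 mm each side), both ways.
- beam_point (a point): Point inside the guard box where the beam passes straight below the slot: 53 mm below slot, 65 mm above the table, level with the middle of the amber windows; axes as the bench. The wand's sensor window belongs here.
- attenuator (a joint): Knob angle (rad), grows clockwise seen from above. Two stops: 0 (beam clear; the start) and 1.047, i.e. 60 degrees (filter in). An over-centre spring detent inside holds the knob in either stop: turning it takes up to about 0.08 N m until halfway (0.52), beyond which it snaps to 1.047 by itself; let go before that, it springs back to 0.
- knob_grip (a point): On the knob's vertical axis, at gripping height 128 mm above the table; turns with the knob. Grip: upright black bar 44 mm long (x), 12 mm thick (y), 110 to 136 mm above the table, on a disc of diameter 44; white line on its pointer end (-x). The bar's x axis is 0.524 rad anticlockwise of the bench's x at joint 0, 0.524 rad clockwise of it at 1.047.
- wand: Cordless laser power sensor, loose, about 150 g, 160 mm long, upright in the holster. Origin at the centre of the blade's lower tip, z up. Aluminium blade 24 wide (x) x 6 mm thick (y), z 0 to 84; black handle 34 wide (x) x 16 mm thick (y), z 84 to 160, gripped across its 16 mm. The round sensor window is on the blade's +y face, the same side as the handle's small display.
- wand_sensor (a point): Centre of the round sensor window (diameter 9 mm), on the blade's +y face, 14 mm above the tip and 3 mm off the wand's axis; axes as the wand.
- holster: Fixed upright aluminium sleeve, 96 mm high, on a black foot 100 x 70 x 10 mm. Origin on the table under its centre, z up. Opening 28 x 10 mm (x, y), outside 40 x 22 mm. The blade hangs in it with the handle's lower end on the rim, tip 12 mm above the table; lift the wand by more than 85 mm to draw it out.
- jack: Bystander: black lab jack 100 x 80 x 60 mm, loose, origin under its centre. Leave alone.
- target: Bystander: round gridded glass target, diameter 100 mm, 9 mm thick, loose, origin under its centre. Leave alone.
- driver: Bystander: screwdriver 190 mm long lying on the table, loose. Leave alone.
Things that resemble listed ones, but are neither listed nor needed, are in the scene too. Leave any red or yellow look-alike of the wand alone.

How it is judged (in metres and radians):
On the way, in this order (a step that is already met when the one before it is completed fails the run):
1. the attenuator knob has clicked into its filter-in stop (value of joint attenuator above 0.95 rad), for 0.2 s.
2. the wand has been drawn out of the holster and lifted above the guard box (height (world z) of wand above 0.11 m and contact force between the fingers and wand above 1 N), for 0.1 s.
At the end, for the whole second after the job is handed in: Knob in its filter-in stop (over 0.95 rad); wand gripped in the slot, window facing the laser and within 6 mm of the beam in height and 5 mm sideways, upright within 0.12 rad, still (under 0.02 m/s), pressing on the bench with under 10 N (value of joint attenuator above 0.95 rad and z of wand_sensor in the frame of beam_point between -0.006 and 0.006 m and x of wand_sensor in the frame of beam_point between -0.005 and 0.005 m and y of wand_sensor in the frame of beam_point between 0 and 0.008 m and angle between wand's own z axis and vertical below 0.12 rad and contact force between the fingers and wand above 1 N and contact force between wand and bench below 10 N and linear speed of wand below 0.02 m/s); the arm keeps its last pose, push and grip.
It fails at once if the sensor was put into the unattenuated beam (horizontal distance between wand_sensor and beam_point below 0.03 m and height (world z) of wand_sensor below 0.105 m and value of joint attenuator below 0.9 rad).
It fails at once if the wand was forced hard against the bench (contact force between wand and bench above 40 N).
It fails at once if the lab jack was disturbed (distance of jack from where it was at the start of the episode above 0.03 m).
It fails at once if the glass target was disturbed (distance of target from where it was at the start of the episode above 0.03 m).
It fails at once if the screwdriver was disturbed (distance of driver from where it was at the start of the episode above 0.03 m).
It also fails if it takes over 64 s, if anything falls off the work surface, if the arm or the gripper's body presses on something with over 40 N, if the wrist force passes 120 N, or if a joint passes its speed limit or range.

## Working session

There is one attempt and no reset: what is moved stays moved. The work goes in short steps, Python scripts to look and compute and a tool call to move; the robot and the scene stay as the last step left them, time stands still between calls to the robot, and variables do not carry over. Pictures are saved under pics/ and viewed, at most 10 in all, crops included, and the job is handed in when it is done.

Besides the shell and the picture viewer there is one more tool, called after ">>>" as name([rows], argument=value, ...), one row to a line, values as JSON. carry_out: Moves the arm, as the interface text tells. Its arguments: {"type":"object","properties":{"series":{"type":"array"},"newtons":{"type":"number"}},"required":["series"]}

```bash
mkdir -p pics; cat > h.py <<'E'
import numpy as np, cv2
from bench import readout, imaging, r
from scipy.spatial.transform import Rotation as R
def cam(n):
    m=imaging.camera_model(n); f=200/np.tan(np.radians(m['fovy'])/2)
    return m,f,R.from_rotvec(np.ravel(m['rvec'])).as_matrix(),np.ravel(m['tvec']).astype(float)
def proj(c,P,fish=False):
    m,f,Rm,t=c; q=np.atleast_2d(P)@Rm.T+t
    if fish:
        rr=np.hypot(q[:,0],q[:,1]); th=np.arctan2(rr,q[:,2]); s=f*th/np.maximum(rr,1e-9)
    else: s=f/q[:,2]
    return np.c_[m['cx']+s*q[:,0],m['cy']+s*q[:,1]]
def ray(c,uv,fish=False):
    m,f,Rm,t=c; d=(np.array(uv,float)-[m['cx'],m['cy']])/f
    if fish:
        th=np.linalg.norm(d); v=np.r_[d/max(th,1e-9)*np.sin(th),np.cos(th)]
    else: v=np.r_[d,1]
    v=Rm.T@v; return -Rm.T@t, v/np.linalg.norm(v)
def atz(c,uv,z,fish=False):
    o,v=ray(c,uv,fish); return o+v*(z-o[2])/v[2]
def tri(rays):
    A=0;b=0
    for o,v in rays:
        M=np.eye(3)-np.outer(v,v); A=A+M; b=b+M@o
    return np.linalg.solve(A,b)
E
python3 - <<'E'
from h import *
for n in ['scene','top','wrist']:
    c=cam(n); im=imaging.read_camera(n); cv2.imwrite(f'pics/{n}0.png',im); print(n,c[0], (-c[2].T@c[3]).round())
print(readout.get_state())
E
```

```text
scene {'fovy': 49.3522718604212, 'cx': 321.66372616282155, 'cy': 199.63803815981356, 'rvec': array([ 1.69761915,  2.03401085, -0.66400864]), 'tvec': array([ 180.9373576 , -387.04784202, 1297.20796971])} [1099.    7.  811.]
top {'fovy': 47.94236975595964, 'cx': 328.08120871408715, 'cy': 198.6351301355967, 'rvec': array([ 2.17763476, -2.11877844,  0.07656203]), 'tvec': array([-83.42357959, 597.75234267, 978.26948994])} [ 492. -106. 1034.]
wrist {'fovy': 65.70646984690485, 'cx': 320.35606264014643, 'cy': 201.72750037646148, 'rvec': array([-2.44613278, -1.56421568, -0.21216986]), 'tvec': array([-548.59442779,  -30.7888116 ,  391.07146491])} [162. 530. 384.]
{'time': 0.15, 'joints': array([ 9.36196820e-01,  2.59171689e-01,  1.53577951e+00,  1.69327185e-05,
        1.34802490e+00, -2.02783992e-01]), 'joint_velocities': array([-9.22780363e-04, -1.30184693e-03, -3.69726755e-03,  7.59064773e-04,
       -2.69232497e-05,  1.15534327e-03]), 'joint_torque': array([ 1.94384018e-03, -4.37647426e+01, -2.84233564e+01,  7.20318686e-02,
        3.80686729e-02, -1.00403167e-04]), 'tcp_pos': array([229.90788348, 499.19958595, 218.03174269]), 'tcp_rot': array([ 2.14235979e-01,  9.76781688e-01, -6.28616673e-04, -2.88773529e-04]), 'contact_force': array([-0.28976767,  0.14491446, -0.14582516]), 'wrist_torque': array([-0.04712966, -0.03835376, -0.00836926]), 'finger_force': 0.0, 'opening': 93.27194271393623}
```

View pics/scene0.png

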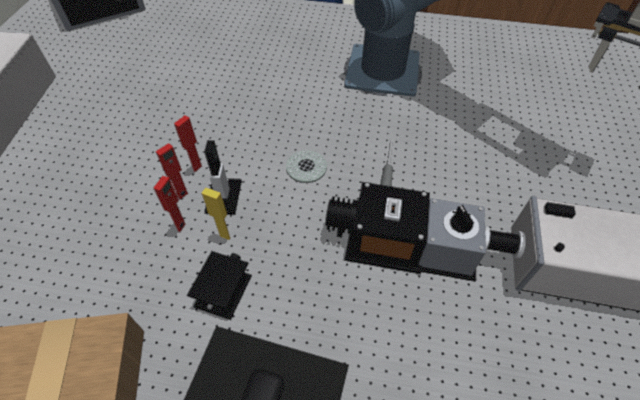

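View pics/top0.png

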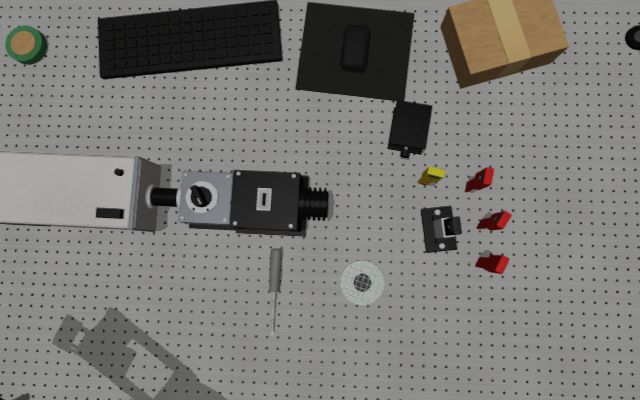

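Scene view: the laser line has its knob at about (462,217) and slot at (393,209). The black-handled upright is at (212,160) in a silver sleeve at (220,183). Candidates for the wand are black (212,160), red (187,140), (170,170) and (170,205), and yellow (215,212). Only the black one stands in a holster and has the described black handle. I'll confirm that in one enlarged crop.

```bash
python3 - <<'E'
import cv2,numpy as np
t=cv2.imread('pics/top0.png'); s=cv2.imread('pics/scene0.png')
z=lambda a,k:cv2.resize(a,None,fx=k,fy=k,interpolation=cv2.INTER_CUBIC)
A=z(t[160:240,175:335],5)  #800x400... 
B=z(t[195:260,410:475],6); C=z(s[130:225,190:255],4)
out=np.zeros((600,800,3),np.uint8)
A=z(t[165:240,175:308],3); C=z(s[135:220,195:245],7); B=z(t[200:260,415:470],7)
out[:225,:399]=A
out[:595,400:750]=C
B=z(t[203:257,417:467],7);out[225:595,:350]=B[:370]
cv2.imwrite('pics/crop1.png',out)
E
```

```text
(no output)
```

View pics/crop1.png

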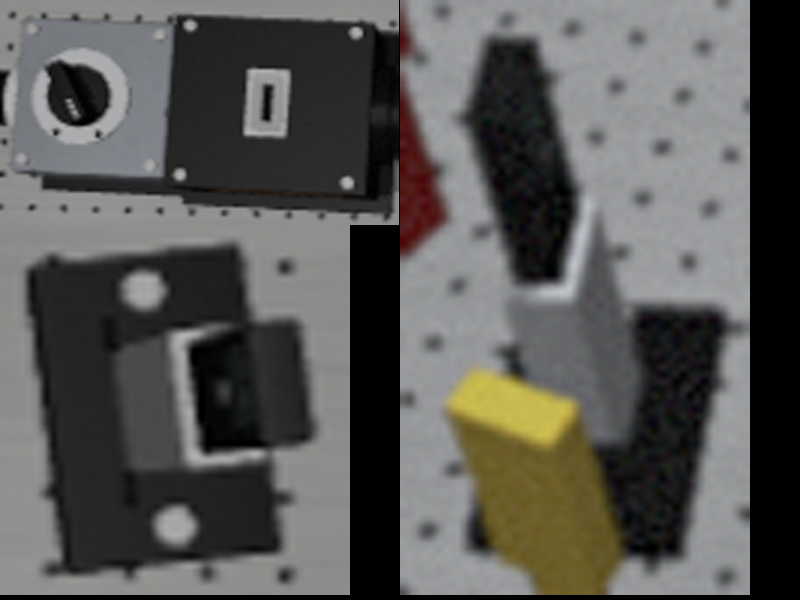

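The crop confirms it: a black handle over the aluminium sleeve on a black foot (top view foot centre about (439,229), handle top about (458,225)). The red and yellow ones are free-standing look-alikes. Slot rim is at about (264,199) and knob at about (201,196) in the top view.

```bash
python3 - <<'E'
from h import *
T=cam('top');S=cam('scene')
print('slot',tri([ray(T,(264,199.3)),ray(S,(393,209))]), atz(T,(264,199.3),123))
print('knobtop',tri([ray(T,(201,195.7)),ray(S,(461,214))]), atz(T,(201,195.7),136))
f=np.array([(30,265),(240,245),(280,550),(65,575)]);f=np.c_[417+f[:,0]/7,203+(f[:,1]-225)/7]
F=np.array([atz(T,p,10) for p in f]);print('foot',F.round(),F.mean(0), np.linalg.norm(F[0]-F[3]),np.linalg.norm(F[0]-F[1]))
d=F[0]-F[3]+F[1]-F[2];print('yaw',np.arctan2(d[1],d[0]))
print('handle top',atz(T,(457.7,225.4),172),tri([ray(T,(457.7,225.4)),ray(S,(211,146))]))
# bench fit from cover screws? slot->knob yaw
a=atz(T,(264,199.3),123);b=atz(T,(201,195.7),136);d=b-a;print('bench yaw',np.arctan2(-d[0],d[1]),np.linalg.norm(d[:2]))
s=readout.get_state(); Rt=R.from_quat(s['tcp_rot']).as_matrix(); print(Rt.round(2))
m,ff,Rm,t=cam('wrist'); print('cam in tool', Rt.T@((-Rm.T@t)-s['tcp_pos']), (Rt.T@Rm.T).round(2))
E
```

```text
slot [586.21306332  62.78966076 112.6177437 ] [585.16922188  60.67095098 123.        ]
knobtop [588.35818732 189.22329147 131.5409444 ] [587.89565673 187.2333378  136.        ]
foot [[ 584. -278.   10.]
 [ 593. -346.   10.]
 [ 495. -358.   10.]
 [ 485. -290.   10.]] [ 539.32098831 -318.21711488   10.        ] 100.13465286900859 67.92458985154353
yaw 0.1237115816163806
handle top [ 539.82336736 -319.82181995  172.        ] [ 539.20255417 -317.61351885  169.6659441 ]
bench yaw -0.021538889160759356 126.59175014764533
[[-0.91  0.42 -0.  ]
 [ 0.42  0.91 -0.  ]
 [ 0.   -0.   -1.  ]]
cam in tool [  74.76378439   -0.38756229 -165.97889096] [[-0.   -0.96 -0.27]
 [ 1.   -0.   -0.  ]
 [ 0.   -0.27  0.96]]
```

>>> carry_out([
  [-45.4,-13.1,-1.2,0,0,0,50],
  [-45.4,-13.1,-1.2,0,0,0,50],
  [-45.4,-13.1,-1.2,0,0,0,50],
  [-45.4,-13.1,-1.2,0,0,0,50],
  [-45.4,-13.1,-1.2,0,0,0,50],
  [-45.4,-13.1,-1.2,0,0,0,50],
  [-45.4,-13.1,-1.2,0,0,0,50],
  [-45.4,-13.1,-1.2,0,0,0,50],
  [-45.4,-13.1,-1.2,0,0,0,50],
  [-45.4,-13.1,-1.2,0,0,0,50],
  [0,0,0,0,0,-0.155,50],
  [0,0,0,0,0,-0.155,50],
  [0,0,0,0,0,-0.155,50],
  [0,0,0,0,0,-0.155,50],
  [0,0,0,0,0,-0.155,50],
  [0,0,0,0,0,-0.155,50],
  [0,0,0,0,0,0,50],
  [0,0,0,0,0,0,50],
])

```text
time: 2.4
tcp_pos: [587.6, 190.5, 230.4]
tcp_rot: [-0.245, 0.97, 0.0, -0.0]
contact_force: [0.9, -0.1, -0.6]
opening: 49.8
finger_force: 0.0
```

```bash
python3 - <<'E'
from h import *
import pickle
s=readout.get_state();c=cam('wrist');im=imaging.read_camera('wrist');cv2.imwrite('pics/w1.png',im);pickle.dump((s,c),open('w1.pkl','wb'))
print(s['tcp_pos'],s['tcp_rot'],s['joints'])
E
```

```text
[587.56885156 190.54858844 230.4372666 ] [-2.45088071e-01  9.69500796e-01  3.24096307e-05 -2.07855905e-04] [ 1.33235450e-01  3.74144945e-01  1.34341725e+00  1.71354415e-05
  1.42445085e+00 -1.93278446e+00]
```

View pics/w1.png

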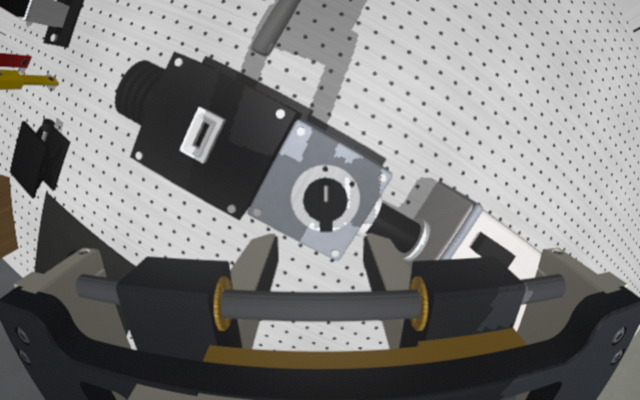

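The wrist view shows the slot rim at about (202,135), with the dark slot inside it. The knob disc is at about (326,200), its bar vertical in the image and so already parallel to the fingers' faces.

```bash
python3 - <<'E'
from h import *
import pickle
s,W=pickle.load(open('w1.pkl','rb'));w=cv2.imread('pics/w1.png');T=cam('top');S=cam('scene')
def rim(p,x,y,d,th):
    g=cv2.cvtColor(cv2.imread(p),6)[y-d:y+d,x-d:x+d]
    cs,_=cv2.findContours((g>th).astype('uint8'),cv2.RETR_EXTERNAL,2)
    k=max(cs,key=cv2.contourArea); M=cv2.moments(k); h=cv2.minAreaRect(k)
    return np.array([M['m10']/M['m00']+x-d,M['m01']/M['m00']+y-d]),h,cv2.boxPoints(h)+[x-d,y-d]
o={}
for n,p,x,y,d,th in[('w','pics/w1.png',202,135,32,140),('t','pics/top0.png',264,199,13,110),('s','pics/scene0.png',393,209,12,110)]:
    o[n]=rim(p,x,y,d,th);print(n,o[n][0],o[n][1][1:])
print('slot tri',tri([ray(W,o['w'][0],True),ray(T,o['t'][0]),ray(S,o['s'][0])]),tri([ray(W,o['w'][0],True),ray(T,o['t'][0])]))
b=np.array([atz(W,p,123,True) for p in o['w'][2]]);print('rim',b.round(1),b.mean(0));
for i in range(4): d=b[(i+1)%4]-b[i];print(np.linalg.norm(d),np.arctan2(d[1],d[0]))
print('t,w,s at123',atz(T,o['t'][0],123),atz(W,o['w'][0],123,True),atz(S,o['s'][0],123))
cv2.imwrite('pics/c2.png',np.hstack([cv2.resize(w[145:265,250:410],None,fx=5,fy=5)]))
E
```

```text
w [200.61560284 134.40399742] ((28.272911071777344, 49.41718673706055), 25.016895294189453)
t [263.62769784 198.66366906] ((13.968990325927734, 22.217344284057617), 3.814074993133545)
s [392.90398551 208.16425121] ((15.273506164550781, 20.36467742919922), 8.13010311126709)
slot tri [586.68145423  62.0046507  116.85590224] [586.10139125  61.9822259  119.2724771 ]
rim [[609.2  47.3 123. ]
 [561.9  49.2 123. ]
 [561.3  77.2 123. ]
 [607.7  76.3 123. ]] [585.04282817  62.51045485 123.        ]
47.35547848556626 3.1006958449124435
27.98813821619004 1.5939519778544502
46.48054199204377 -0.018504535109560308
29.09497709841315 -1.5195167904806028
t,w,s at123 [586.45936308  61.49632027 123.        ] [584.48532348  63.09222195 123.        ] [591.82551766  61.83502011 123.        ]
```

View pics/c2.png

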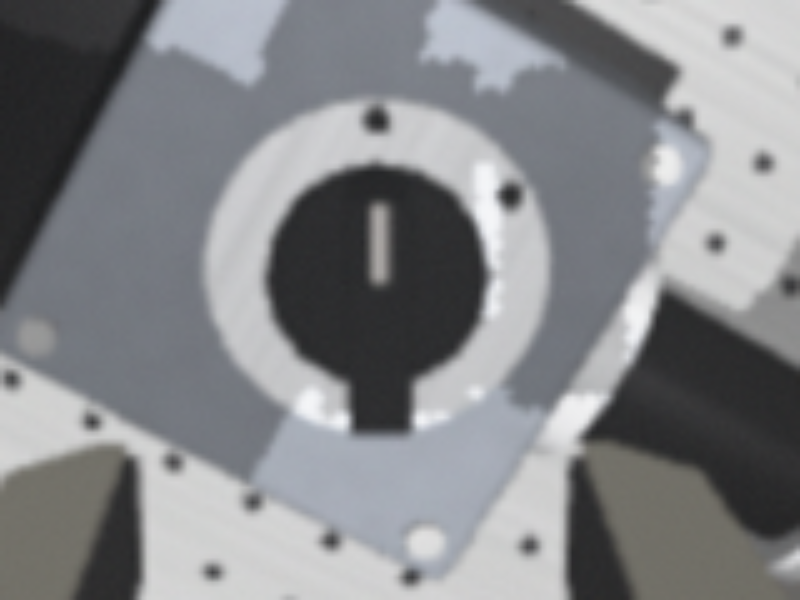

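The ring centre is at about (325.4,198.4). The bar is vertical in the image, running along tool x.

```bash
cat >> h.py <<'E'
def delta(p,s=None):
    s=s or readout.get_state(); return R.from_quat(s['tcp_rot']).as_matrix().T@(np.array(p)-s['tcp_pos'])
E
python3 - <<'E'
from h import *
import pickle
s,W=pickle.load(open('w1.pkl','rb'))
for uv,z in[((325.4,198.4),101),((325.4,199.4),110),((325.8,193.6),136)]:
    p=atz(W,uv,z,True);print(p,delta([p[0],p[1],114]))
p=[(326.2,231.5,136),(325.9,193,136)]
a,b=[atz(W,q[:2],q[2],True) for q in p];print(a,b,'bar yaw',np.arctan2(*(a-b)[1::-1]))
Rt=R.from_quat(s['tcp_rot']).as_matrix();print('tool x yaw',np.arctan2(Rt[1,0],Rt[0,0]))
E
```

```text
[588.91825599 196.53097143 101.        ] [ -4.04165524   4.60169185 116.48332785]
[587.74131363 195.73582601 110.        ] [ -2.62815129   4.46220721 116.48375024]
[577.00371485 189.84326276 136.        ] [  9.619817     4.38745797 116.48755856]
[607.68177476 206.97212381 136.        ] [576.49170156 189.66336237 136.        ] bar yaw 0.5066314904478114
tool x yaw -2.6463715439015445
```

>>> carry_out([
  [-3.5,4.5,30,0,0,0,50],
  [0,0,30,0,0,0,40],
  [0,0,30,0,0,0,40],
  [0,0,16,0,0,0,40],
  [0,0,10,0,0,0,40],
  [0,0,0,0,0,0,40],
  [0,0,0,0,0,0,5],
  [0,0,0,0,0,0,5],
  [0,0,0,0,0,0,5],
  [0,0,0,0,0,0,5],
  [0,0,0,0,0,0,5],
  [0,0,0,0,0,0,5],
], newtons=30)

```text
time: 3.95
tcp_pos: [588.8, 196.4, 115.2]
tcp_rot: [-0.247, 0.969, 0.0, 0.0]
contact_force: [-1.5, 0.2, 5.7]
opening: 11.9
finger_force: 30.0
```

>>> carry_out([
  [0,0,0,0,0,0.12,5],
  [0,0,0,0,0,0.12,5],
  [0,0,0,0,0,0.12,5],
  [0,0,0,0,0,0.12,5],
  [0,0,0,0,0,0.12,5],
  [0,0,0,0,0,0.12,5],
  [0,0,0,0,0,0.12,5],
  [0,0,0,0,0,0.12,5],
  [0,0,0,0,0,0.07,5],
  [0,0,0,0,0,0,5],
  [0,0,0,0,0,0,5],
])

```text
time: 5.32
tcp_pos: [588.8, 196.9, 115.2]
tcp_rot: [0.262, 0.965, 0.001, 0.0]
contact_force: [-1.5, 2.9, 5.2]
opening: 11.6
finger_force: 30.0
```

>>> carry_out([
  [0,0,0,0,0,0,30],
  [0,0,0,0,0,0,40],
  [0,0,0,0,0,0,40],
  [0,0,-20,0,0,0,40],
  [0,0,-45,0,0,0,40],
  [0,0,-50,0,0,0,40],
  [0,0,0,0,0,0,40],
  [0,0,0,0,0,0,40],
])

```text
time: 6.32
tcp_pos: [588.2, 196.0, 229.1]
tcp_rot: [0.263, 0.965, -0.0, -0.0]
contact_force: [-1.4, -0.5, -1.0]
opening: 39.9
finger_force: 0.0
```

```bash
python3 - <<'E'
from h import *
import pickle
s=readout.get_state();c=cam('wrist');im=imaging.read_camera('wrist');cv2.imwrite('pics/w2.png',im);pickle.dump((s,c),open('w2.pkl','wb'))
print(s['tcp_pos'],s['tcp_rot'],s['joints'])
E
```

```text
[588.24640195 195.96996609 229.08869915] [ 2.62780055e-01  9.64855697e-01 -2.12523412e-04 -2.85617612e-04] [ 1.42011421e-01  3.79344197e-01  1.33900942e+00 -1.65345599e-04
  1.42393201e+00 -8.96955831e-01]
```

View pics/w2.png

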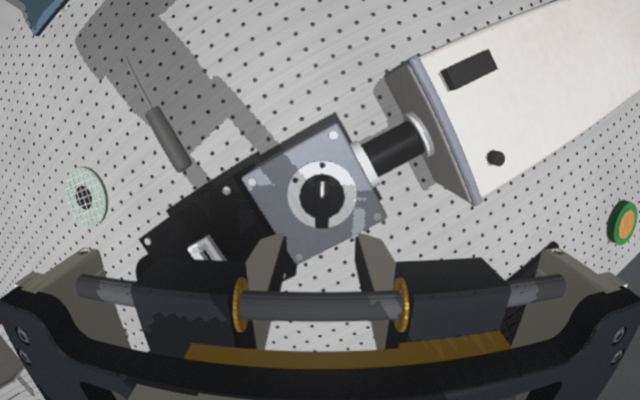

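The bar is again vertical in the image with the tool turned 60°, so the knob holds its filter-in stop. Next, the wand.

>>> carry_out([
  [-20.9,-43.7,-3.9,0,0,0,50],
  [-20.9,-43.7,-3.9,0,0,0,50],
  [-20.9,-43.7,-3.9,0,0,0,50],
  [-20.9,-43.7,-3.9,0,0,0,50],
  [-20.9,-43.7,-3.9,0,0,0,50],
  [-20.9,-43.7,-3.9,0,0,0,50],
  [-20.9,-43.7,-3.9,0,0,0,50],
  [-20.9,-43.7,-3.9,0,0,0,50],
  [0,0,0,0,0,-0.164,50],
  [0,0,0,0,0,-0.164,50],
  [0,0,0,0,0,-0.164,50],
  [0,0,0,0,0,-0.164,50],
  [0,0,0,0,0,0,50],
  [0,0,0,0,0,0,50],
])

```text
time: 8.12
tcp_pos: [555.0, -189.7, 259.8]
tcp_rot: [-0.061, 0.998, 0.001, -0.001]
contact_force: [0.6, 0.2, -0.9]
opening: 49.9
finger_force: 0.0
```

```bash
python3 - <<'E'
from h import *
import pickle
s=readout.get_state();c=cam('wrist');im=imaging.read_camera('wrist');cv2.imwrite('pics/w3.png',im);pickle.dump((s,c),open('w3.pkl','wb'))
print(s['tcp_pos'],s['tcp_rot'],s['joints'])
p=proj(c,[[540,-319,172],[540,-319,100]],True);print(p)
T=cam('top');S=cam('scene');print('yellow',tri([ray(T,(433,173)),ray(S,(214,192))]))
u,v=p.mean(0).astype(int); u=min(max(u,80),560);v=min(max(v,75),325)
cv2.imwrite('pics/c3.png',cv2.resize(im[v-75:v+75,u-80:u+80],None,fx=4,fy=4,interpolation=2));print(u,v)
E
```

```text
[ 555.04523999 -189.73602197  259.79299236] [-6.05004628e-02  9.98167684e-01  5.25739405e-04 -8.32471653e-04] [-5.19398561e-01  3.03350830e-01  1.37375109e+00 -3.29592890e-05
  1.46645963e+00 -2.21126635e+00]
[[179.11810636 173.43791606]
 [206.51756416 161.54849231]]
yellow [ 641.76617285 -275.87763967  158.37571867]
192 167
```

View pics/c3.png

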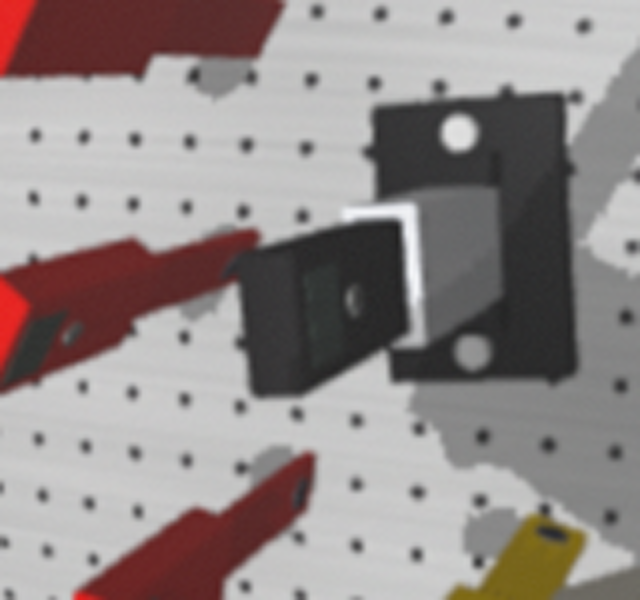

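The crop shows the wand at about (179,173) with display and button on its face towards +y, so no flip is needed. The handle top matches the prediction for (540,-319,172). I'll check clearance to the red ones and work out the descent.

```bash
python3 - <<'E'
from h import *
import pickle
s,W=pickle.load(open('w3.pkl','rb'))
T=cam('top')
print('handle',tri([ray(T,(457.7,225.4)),ray(W,(179,173.2),True)]))
for uv in[(508,218),(505,264),(490,171)]: print('red',atz(T,uv,160))
e=[atz(W,(112+a/4,92+b/4),172,True) for a,b in[(275,251),(300,393),(240,258),(255,395)]];print(np.round(e,1),[np.arctan2(*(e[i]-e[i+1])[1::-1]) for i in(0,2)],np.mean(e,0))
print(delta([540,-319,260]))
E
```

```text
handle [ 540.08853788 -320.17257493  170.0678677 ]
red [ 557.32817424 -418.39714963  160.        ]
red [ 469.67733078 -411.60652551  160.        ]
red [ 647.90390831 -385.12414218  160.        ]
[[ 523.  -317.8  172. ]
 [ 554.7 -310.8  172. ]
 [ 525.3 -326.7  172. ]
 [ 556.4 -322.4  172. ]] [np.float64(-2.9220653549259583), np.float64(-3.0027138637978688)] [ 539.82927532 -319.42024087  172.        ]
[ 3.07387087e+01 -1.26439222e+02  3.29781869e-02]
```

>>> carry_out([
  [10.2,-42.2,0,0,0,0,50],
  [10.2,-42.2,0,0,0,0,50],
  [10.2,-42.2,0,0,0,0,50],
  [0,0,0,0,0,0,50],
  [0,0,40,0,0,0,50],
  [0,0,40,0,0,0,50],
  [0,0,35,0,0,0,50],
  [0,0,17,0,0,0,45],
  [0,0,0,0,0,0,40],
  [0,0,0,0,0,0,25],
  [0,0,0,0,0,0,20],
  [0,0,0,0,0,0,10],
  [0,0,0,0,0,0,10],
  [0,0,0,0,0,0,10],
  [0,0,0,0,0,0,10],
  [0,0,0,0,0,0,10],
], newtons=25)

```text
time: 10.18
tcp_pos: [541.2, -319.7, 130.0]
tcp_rot: [-0.062, 0.998, -0.001, 0.001]
contact_force: [-0.8, 1.1, 5.7]
opening: 15.8
finger_force: 25.0
```

>>> carry_out([
  [0,0,-10,0,0,0,10],
  [0,0,-20,0,0,0,10],
  [0,0,-20,0,0,0,10],
  [0,0,-20,0,0,0,10],
  [0,0,-20,0,0,0,10],
  [0,0,-20,0,0,0,10],
  [0,0,-20,0,0,0,10],
  [0,0,-10,0,0,0,10],
  [0,0,0,0,0,0,10],
  [0,0,0,0,0,0,10],
])

```text
time: 11.42
tcp_pos: [540.4, -319.0, 267.8]
tcp_rot: [-0.062, 0.998, 0.001, -0.001]
contact_force: [0.4, 0.4, -1.9]
opening: 15.9
finger_force: 25.0
```

```bash
python3 - <<'E'
from h import *
import pickle
s,W=pickle.load(open('w1.pkl','rb'));w=cv2.cvtColor(cv2.imread('pics/w1.png'),6)
P=[]
for u,v in[(178,62),(280,114),(231,209),(139,155)]:
    g=w[v-8:v+9,u-8:u+9].astype(float); m=np.clip(g-120,0,None);y,x=np.mgrid[v-8:v+9,u-8:u+9]
    q=((m*x).sum()/m.sum(),(m*y).sum()/m.sum()); P.append(atz(W,q,111,True)); print(np.round(q,1),P[-1].round(1))
P=np.array(P);print('mean',P.mean(0))
for d in(P[1]-P[0],P[2]-P[3]): print('yaw',np.arctan2(-d[0],d[1]),np.linalg.norm(d))
for d in(P[0]-P[3],P[1]-P[2]): print('yaw x',np.arctan2(-d[1],-d[0]),np.linalg.norm(d))
print(delta([585.5,62.3,266]))
E
```

```text
[177.7  60.4] [531.9   2.4 111. ]
[279.9 113.4] [535.6 120.2 111. ]
[227.4 213.7] [646.8 116.6 111. ]
[135.8 157.3] [641.1  -1.1 111. ]
mean [588.83862548  59.50940009 111.        ]
yaw -0.03091803522648877 117.81034847412857
yaw -0.04893252729589081 117.85512204111365
yaw x -0.03216455329885011 109.18979803553573
yaw x -0.03191034057788874 111.31275333986835
[-92.03450102 372.79207378   2.18841861]
```

>>> carry_out([
  [-3.5,14.3,0,0,0,0,10],
  [-7,28.5,0,0,0,0,10],
  [-10,40.5,0,0,0,0,10],
  [-10,40.5,0,0,0,0,10],
  [-10,40.5,0,0,0,0,10],
  [-10,40.5,0,0,0,0,10],
  [-10,40.5,0,0,0,0,10],
  [-10,40.5,0,0,0,0,10],
  [-10,40.5,0,0,0,0,10],
  [-7.5,30,0,0,0,0,10],
  [-4,16,0,0,0,0,10],
  [0,0,0,0,0,0.076,10],
  [0,0,0,0,0,0.076,10],
  [0,0,0,0,0,0,10],
  [0,0,0,0,0,0,10],
])

```text
time: 13.3
tcp_pos: [585.7, 61.3, 268.7]
tcp_rot: [0.013, 1.0, -0.0, -0.0]
contact_force: [0.2, 1.2, -2.5]
opening: 15.9
finger_force: 25.0
```

```bash
cat > look.py <<'E'
from h import *
import pickle,sys
k=sys.argv[1]; o=[]
for n in['scene','wrist']:
    s=readout.get_state();c=cam(n);im=imaging.read_camera(n);cv2.imwrite(f'pics/{n}{k}.png',im);o.append((s,c,im))
pickle.dump(o,open(f'l{k}.pkl','wb'));print(s['tcp_pos'],s['tcp_rot'])
a=cv2.resize(o[0][2][90:240,343:443],None,fx=4,fy=4,interpolation=2)
b=cv2.resize(o[1][2][90:240,270:370],None,fx=4,fy=4,interpolation=2)
cv2.imwrite(f'pics/c{k}.png',np.hstack([a,b]))
E
python3 look.py 4
```

```text
[585.82576255  61.2529726  268.74572089] [ 1.35355701e-02  9.99908383e-01 -2.41137705e-05 -1.16319450e-04]
```

View pics/c4.png

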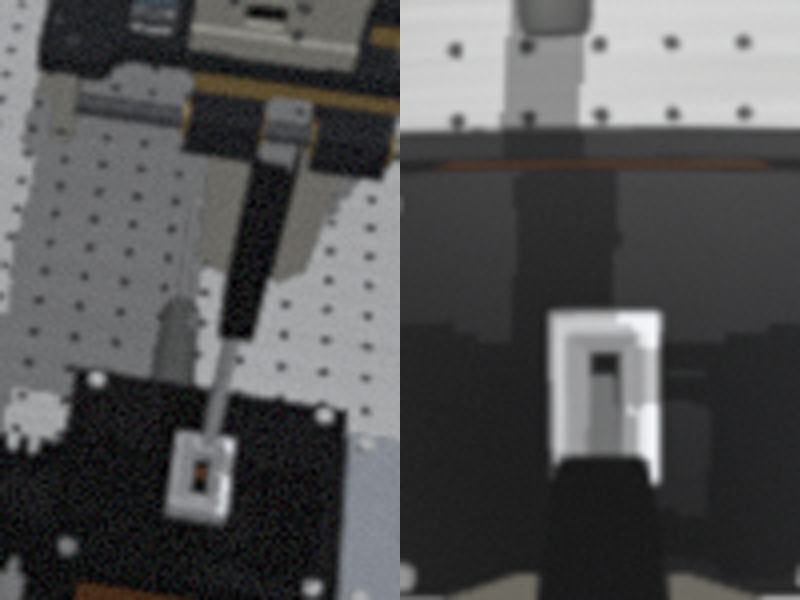

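The scene half shows the blade tip just above the slot. In the wrist half the slot is at crop (606,362) and the blade tip at (603,376), so they line up to within 1 mm across. I'll take numbers from pixel profiles.

```bash
python3 - <<'E'
from h import *
import pickle
o=pickle.load(open('l4.pkl','rb'));s,W,w=o[1];g=cv2.cvtColor(w,6)
print('wrist cols 304..338')
for v in(168,171,174,177,180,182,184,186,190,195,200,203): print(v,g[v,304:339])
print('col profile 315..325 rows 164..190');print(g[160:190,319],g[160:190,321],g[160:190,323])
s2,S,sc=o[0];gs=cv2.cvtColor(sc,6)
for v in range(176,226,3): print(v,gs[v,380:406])
# predicted pixels
Rt=R.from_quat(s['tcp_rot']).as_matrix();tip=s['tcp_pos']+Rt@[0,0,118]
print('tip',tip,proj(W,tip,True),proj(S,tip)); sl=[585.5,62.3,123];print('slot',proj(W,sl,True),proj(S,sl))
E
```

```text
wrist cols 304..338
168 [ 36  37  55 100 130 140 142 142 143 148 155 156 156 156 156 155 157 157
 156 161 181 197 201 199 200 199 200 200 200 193 157 107  66  54  54]
171 [ 36  31  63 124 173 196 201 201 198 198 197 199 199 198 197 198 198 199
 199 199 203 206 205 212 231 239 242 243 244 240 201 128  70  54  55]
174 [ 35  34  64 124 173 197 197 178 161 154 151 150 151 151 151 151 151 151
 152 152 152 151 151 151 162 189 220 234 243 239 184 102  57  50  52]
177 [ 35  33  63 126 175 200 197 174 158 154 154 153 147 137 130 127 126 128
 126 127 130 140 151 155 155 159 173 191 208 200 144  75  38  34  36]
180 [ 33  33  63 126 174 198 195 174 158 154 154 156 146 104  57  35  31  30
  33  38  75 121 153 158 156 155 163 181 194 185 133  72  38  33  35]
182 [ 33  32  63 125 174 198 196 174 157 155 155 154 146 105  60  43  43  43
  42  45  76 119 151 156 156 155 163 180 194 185 135  71  41  39  41]
184 [ 32  32  60 123 172 197 195 172 157 155 154 154 149 126 109 105 106 107
 102  84  86 121 151 157 157 156 162 179 193 185 135  72  40  38  37]
186 [ 33  30  48 100 157 194 196 172 158 156 156 15
[... 2392 characters left out ...]
94 132  57  18  25  20  23]
212 [ 26   8   4  19  51 109 136 136 132 129  99  68  39  38  70 108 121 143
 196 203 129  57  24  13  14  26]
215 [  7  17  27  24  74 129 151 147 146 148 148 145 151 151 144 142 140 160
 197 179 104  41  15  28  26  26]
218 [ 15  16  15  31  65  88 101 106 104 102 106 111 114 114 118 126 139 162
 168 121  58  29  27  30  18   9]
221 [14 24  6 16 15 28 10 15 16 15 27 18 29 24 34 48 50 53 57 33 30 22 18 31
 31 16]
224 [26 17 14  7  9 19 25 10 11 26 15 32 17 14 21 26 21 35 26 12 32 23 32 27
 28 22]
tip [585.79823665  61.24765384 150.74572422] [[320.8839161  197.16343201]] [[394.88018049 197.10551489]]
slot [[321.86382209 190.02500428]] [[393.40354858 205.59793651]]
```

```bash
python3 - <<'E'
from h import *
import pickle
o=pickle.load(open('l4.pkl','rb'));s,W,w=o[1]
print('tip -x edge +12:',atz(W,(320.3,183.3),150.7,True)+[12,0,0])
print('rim -x outer end +23.5/18:',[atz(W,(320.8,170.9),z,True) for z in(123,110)])
print('funnel inner start',atz(W,(320.8,173.2),123,True)+[18,0,0],'slot end',atz(W,(320.8,177),118,True)+[13,0,0],atz(W,(320.8,178.1),104,True)+[13,0,0])
# w2: rim seen from another side; rim centroid
s2,W2=pickle.load(open('w2.pkl','rb'));g=cv2.cvtColor(cv2.imread('pics/w2.png'),6)
# w1 dark slot centroid
s1,W1=pickle.load(open('w1.pkl','rb'));g=cv2.cvtColor(cv2.imread('pics/w1.png'),6)
k=g[120:152,190:214]; m=np.clip(90-k.astype(float),0,None)
n,l,st,ce=cv2.connectedComponentsWithStats((k<90).astype('uint8'))
for i in range(1,n):
    if st[i,4]>20: print(st[i],ce[i]+[190,120],[atz(W1,ce[i]+[190,120],z,True).round(1) for z in(118,111,104)])
E
```

```text
tip -x edge +12: [584.35107938  61.07622409 150.7       ]
rim -x outer end +23.5/18: [array([565.39579   ,  61.76336189, 123.        ]), array([567.66528558,  61.71022595, 110.        ])]
funnel inner start [585.78385955  61.69623548 123.        ] slot end [585.7183799   61.56166697 118.        ] [589.66733336  61.46216483 104.        ]
[  5   3  14  24 134] [201.45522388 134.08208955] [array([585. ,  62.1, 118. ]), array([586.6,  59.7, 111. ]), array([588.2,  57.4, 104. ])]
```

>>> carry_out([
  [-1.4,0.5,8,0,0,0,10],
  [0,0,8,0,0,0,10],
  [0,0,6,0,0,0,10],
  [0,0,4,0,0,0,10],
  [0,0,3,0,0,0,10],
  [0,0,2,0,0,0,10],
  [0,0,2,0,0,0,10],
  [0,0,0,0,0,0,10],
  [0,0,0,0,0,0,10],
])

```text
time: 14.52
tcp_pos: [587.4, 61.9, 236.0]
tcp_rot: [0.014, 1.0, -0.0, 0.0]
contact_force: [0.0, 0.6, -1.8]
opening: 16.0
finger_force: 25.0
```

Tip is at about 118, with no contact. Continuing gently.

>>> carry_out([
  [0,0,2,0,0,0,10],
  [0,0,2,0,0,0,10],
  [0,0,0,0,0,0,10],
])

```text
time: 14.9
tcp_pos: [587.2, 62.0, 231.5]
tcp_rot: [0.014, 1.0, 0.0, -0.0]
contact_force: [0.1, -0.0, -2.2]
opening: 16.1
finger_force: 25.0
```

>>> carry_out([
  [0,0,3,0,0,0,10],
  [0,0,3,0,0,0,10],
  [0,0,3,0,0,0,10],
  [0,0,0,0,0,0,10],
])

```text
time: 15.4
tcp_pos: [587.2, 62.0, 222.4]
tcp_rot: [0.014, 1.0, 0.0, -0.0]
contact_force: [0.1, 0.5, -3.1]
opening: 15.7
finger_force: 25.0
```

>>> carry_out([
  [0,0,5,0,0,0,10],
  [0,0,5,0,0,0,10],
  [0,0,5,0,0,0,10],
  [0,0,5,0,0,0,10],
  [0,0,5,0,0,0,10],
  [0,0,0,0,0,0,10],
])

```text
time: 16.15
tcp_pos: [587.1, 62.0, 197.3]
tcp_rot: [0.014, 1.0, 0.0, -0.0]
contact_force: [-1.0, -0.9, -1.9]
opening: 15.7
finger_force: 25.0
```

>>> carry_out([
  [0,0,5,0,0,0,10],
  [0,0,5,0,0,0,10],
  [0,0,5,0,0,0,10],
  [0,0,5,0,0,0,10],
  [0,0,5,0,0,0,10],
  [0,0,3,0,0,0,10],
  [0,0,0,0,0,0,10],
  [0,0,0,0,0,0,10],
])

```text
time: 17.15
tcp_pos: [587.4, 61.9, 170.0]
tcp_rot: [0.014, 1.0, -0.0, 0.0]
contact_force: [0.1, -1.3, -1.6]
opening: 16.0
finger_force: 25.0
```

```bash
python3 look.py 5; python3 -c "
from h import *
import cv2
s=readout.get_state();print(s['contact_force'],s['wrist_torque'],s['time'])
im=cv2.imread('pics/scene5.png');w=cv2.imread('pics/wrist5.png')
cv2.imwrite('pics/d5.png',np.hstack([cv2.resize(im[140:290,333:433],None,fx=4,fy=4,interpolation=2),cv2.resize(w[90:240,270:370],None,fx=4,fy=4,interpolation=2)]))
"
```

```text
[587.48211994  61.92588304 170.06803814] [ 1.38923971e-02  9.99903476e-01 -1.82269073e-05  1.96879144e-04]
[-0.20257896 -0.43810476 -1.43113016] [-0.03424818 -0.03451303 -0.02750524] 17.25
```

View pics/d5.png

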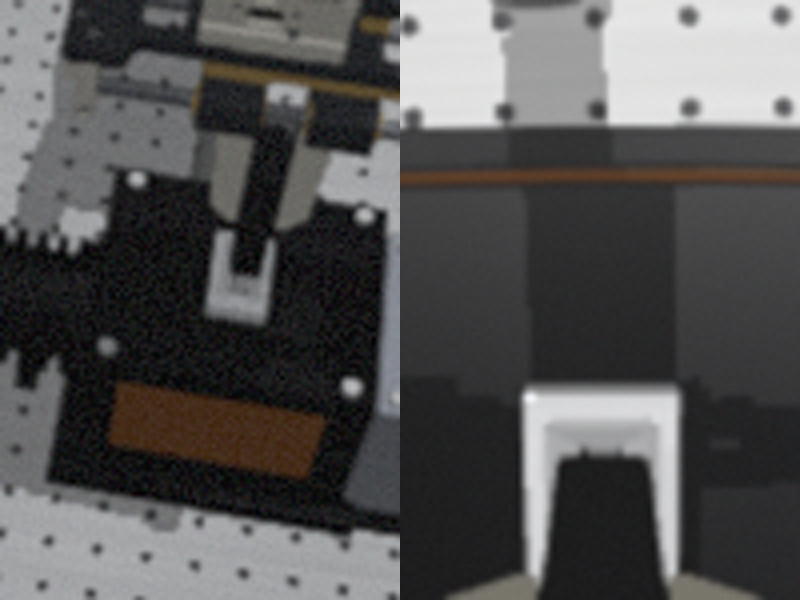

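The blade is through the slot with the handle's lower end (scene about (395,209)) still clear of the rim. I'll check the height by projection.

```bash
python3 - <<'E'
from h import *
import pickle
o=pickle.load(open('l5.pkl','rb'));S=o[0][1];W=o[1][1]
for z in(130,135,140): print(z,'scene',proj(S,[[604.5,61.5,z]]),'wrist top edge',proj(W,[[570.4,62,z]],True), 'handle top',proj(S,[[587.4,62,z+76]]))
g=cv2.cvtColor(o[0][2],6);print('scene col 393-396 rows 200..216',g[200:216,391:398].mean(1).round())
g=cv2.cvtColor(o[1][2],6);print('wrist rows 198..212',g[196:212,316:325].mean(1).round())
E
```

```text
130 scene [[392.70403798 211.33426927]] wrist top edge [[320.41365643 201.9750955 ]] handle top [[399.62165588 179.39821873]]
135 scene [[393.06823428 209.82691899]] wrist top edge [[320.41092777 203.97715283]] handle top [[400.04559181 177.62651863]]
140 scene [[393.43598316 208.30486515]] wrist top edge [[320.4080691  206.07332532]] handle top [[400.47393648 175.83639367]]
scene col 393-396 rows 200..216 [ 25.  27.  22.  23.  18.  20.  17.  22.  49.  91. 111. 115. 112. 118.
 138. 145.]
wrist rows 198..212 [176. 166. 159. 158. 157. 148. 126.  91.  52.  31.  29.  29.  29.  29.
  29.  29.]
```

>>> carry_out([
  [0,0,1,0,0,0,10],
  [0,0,0,0,0,0,10],
  [0,0,0,0,0,0,10],
  [0,0,0,0,0,0,10],
  [0,0,0,0,0,0,10],
  [0,0,0,0,0,0,10],
])

```text
time: 18.0
tcp_pos: [587.3, 61.9, 168.9]
tcp_rot: [0.014, 1.0, -0.0, 0.0]
contact_force: [-0.2, -0.2, -1.9]
opening: 15.8
finger_force: 25.0
```

```bash
python3 -c "
from h import *
s=readout.get_state();print(s['tcp_pos'],s['contact_force'],s['finger_force'],s['opening']);print(r.close_job())"
```

```text
[587.31978503  61.93518526 168.86372117] [-0.22202339 -0.16768096 -1.91479847] 24.999618530273438 15.848260163532135
the job is handed in; nothing more can be done
None
```

I handed the job in at about 18 s with the knob clicked into its filter-in stop and the wand held still through the slot, window facing the laser at about beam height with almost no contact force; the hand-in returned no verdict, so the result is unconfirmed.

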